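# Stand a bracket plate in the jig and latch it

## Task

Take the white bracket plate off its wooden block and lean it, square end down, on the blue sloped rest, then let it go. Take it again another way, stand it upright with its square end fully down in the slot of the jig, let go, and only then swing the latch bar over it until it rests fully home in its catch. Leave the other things on the table where they are.

Things in the scene. Friction and masses are not known exactly. Their poses are not given: they have to be found in the camera images.
- plate: Loose white plastic bracket plate, 110 (its x) x 60 (y) x 12 mm (z), 0.08 to 0.17 kg. Square end (foot) at -x; corners at the +x end rounded to 12 mm. Three dark dots are flush. Origin: centre of the 110 x 60 face it lies on at first; z through the thickness, up at first. It starts flat on the riser, foot roughly toward the robot. Either face may look either way in the end.
- plate_mid (a point): Centre of the plate's volume (6 mm above its origin along its z).
- plate_foot (a point): Centre of the plate's square end face (60 x 12 mm).
- riser: Fixed light-wood block, 70 (x) x 34 (y) x 25 mm high, under the plate at the start; the plate overhangs it 13 mm at both long sides. Origin: centre of its underside, on the table.
- rest: Fixed blue sloped rest; origin: centre of its underside, on the table. A slope 34 mm wide (y) and 100 mm long rises at 45 degrees toward its own +x (away from the robot). Base plate 120 x 56 x 8 mm. The plate lies on it with plate x pointing up the slope and overhangs 13 mm at both sides, leaving room for fingers.
- rest_seat (a point): Point on the slope's surface, 55 mm up the slope from the lip: where the centre of the plate's lower face comes when it lies against the lip.
- jig: Fixed jig, plywood base 165 (x) x 100 (y) x 15 mm; origin: centre of its underside, on the table. In its middle an upright slot 15 mm wide along x, between aluminium cheeks 46 mm wide along y, 24 mm over the slot's floor, with flared lead-ins 8 mm higher. Hinge post at x = +62 mm (far side), catch post at x = -52 mm (near side). The seated plate's top is at z = 125 mm.
- slot_floor (a point): Centre of the slot's floor, 15 mm above the table, where plate_foot belongs. The plate stands with its 60 mm width along the jig's y, between end stops 10 mm high and 67 mm apart.
- latch_hinge (a point): On the latch's hinge axis (along the jig's y), at x = +62 mm, z = 134 mm in the jig's frame.
- latch (a joint): Angle of the latch bar, rad. 0: closed, level in the catch, pointing to the jig's -x; pi/2: straight up; starts at 1.65 to 2.1, leaning away from the slot. Stiff hinge: stays where left, takes 1 to 2 N at the tab. Steel bar 12 mm thick, 18 mm wide, 155 mm from axis to tip; the last 33 mm are a red tab 20 mm wide. Closed, its underside is 3 mm over a fully seated plate.
- latch_tab (a point): Centre of the red tab's outer face (upper when closed), 140 mm from the hinge axis and 6 mm off the bar's middle line. Closed, it is at z = 140 mm, 26 mm nearer the robot than the catch post's middle, with free space under it.
- screwdriver: Green-handled screwdriver, 190 mm, lying loose beyond the work. Leave alone. Origin below its middle.
- tape: Yellow tape roll, 96 mm across, 36 mm high, loose, flat. Leave alone. Origin: centre of its underside.
- tub: Clear open plastic tub 110 x 90 x 45 mm, loose. Leave alone. Origin: centre of its underside.
- rubber_foot: Black rubber furniture foot, a ring 38 mm across and 28 mm high, loose. Leave alone. Origin: centre of its underside.
- rest_lip (a point): Middle of the line where the slope meets the lip at its lower end (rest frame x = -45 mm, z = 22 mm). The lip is 10 mm high, square to the slope, and holds the plate's square end.
- catch (a point): Middle of the catch's saddle, on top of the near post (z = 128 mm; the post is 14 mm in x by 34 mm in y), on which the closed bar rests between two prongs 24 mm apart that rise to z = 146 mm.
Not all that is in view belongs to the job. Of the things shaped like the plate, the white one is meant.

How it is judged:
On the way, in this order (a step that is already met when the one before it is completed fails the run):
1. the plate leans on the sloped rest, square end down, let go and still (distance between plate_mid and rest_seat below 0.03 m and angle between plate's own x axis and vertical between 0.5 and 1.1 rad and contact force between the fingers and plate below 0.05 N and linear speed of plate below 0.03 m/s), for 0.2 s.
2. the plate stands upright, square end fully down in the slot, let go, with the latch still open (distance between plate_foot and slot_floor below 0.009 m and z of plate_foot in the frame of jig below 0.018 m and angle between plate's own x axis and vertical below 0.2 rad and value of joint latch above 0.5 rad and contact force between the fingers and plate below 0.05 N and linear speed of plate below 0.03 m/s), for 0.2 s.
3. the latch rests in its catch over the plate (value of joint latch below 0.05 rad), for 0.2 s.
At the end, for the whole second after the job is handed in: The plate stands upright (within 0.2 rad) in the jig's slot, square end down, its foot within 9 mm of the slot floor's centre and within 3 mm of the floor in height; the latch is closed over it (angle under 0.05 rad); all at rest (value of joint latch below 0.05 rad and velocity of joint latch below 0.05 rad/s and distance between plate_foot and slot_floor below 0.009 m and z of plate_foot in the frame of jig below 0.018 m and angle between plate's own x axis and vertical below 0.2 rad and linear speed of plate below 0.03 m/s); the robot touches nothing.
It fails at once if the screwdriver is moved more than 30 mm (distance of screwdriver from where it was at the start of the episode above 0.03 m).
It fails at once if the tape roll is moved more than 30 mm (distance of tape from where it was at the start of the episode above 0.03 m).
It fails at once if the tub is moved more than 30 mm (distance of tub from where it was at the start of the episode above 0.03 m).
It fails at once if the rubber foot is moved more than 30 mm (distance of rubber_foot from where it was at the start of the episode above 0.03 m).
It also fails if it takes over 72 s, if anything falls off the work surface, if the arm or the gripper's body presses on something with over 40 N, if the wrist force passes 120 N, or if a joint passes its speed limit or range.

## Robot

A 7-joint arm with a two-finger parallel gripper is mounted at the origin on the work surface. World frame = base frame: x ahead of the robot, y to its left, z up, the work surface at z = 0. Lengths are in m, angles in rad, forces in N, time in s.
With the tool pointing down it reaches from about 0.4 to 0.85 m from the base axis. Payload 10.4 kg.
Tool frame: the origin (TCP) lies at the centre of the arm's flange, where the gripper is bolted on; the fingertips stand 182 mm ahead of it and the grasp point (between the pads) lies ahead of it (ctrl.grip_point_offset is the z of the grasp point in the tool frame, in m); z points along the fingers, y is the line along which they close (so a half turn about z gives the same grasp; the last joint's range is limited). The gripper opens to 87 mm and grips with 3 to 60 N. Pads are 19 mm wide; open, the fingers measure 117 mm over their backs; the gripper's body (75 mm by 190 mm) begins 51 mm behind the grasp point.
Start: joints at [-1.132, 0.332, -0.065, 1.46, 0.022, 1.35, -0.088], TCP at [0.278, 0.56, 0.405] pointing down, gripper open.
Joint ranges: [-2.6, 2.6], [-0.5, 2.12], [-1.47, 1.34], [0.16, 2.42], [-1.27, 4.41], [0.06, 2.06], [-2.6, 2.6]. Speed limits (rad/s): [2.22, 2.22, 2.79, 2.79, 3.14, 3.14, 3.14].

## Interface

Orientations are given as a 3x3 rotation matrix whose columns are the frame's x, y, z axes.
In Python, from rig import ctrl, vision gives the robot as it stands.
- The arm moves only by the shell command python3 -m pendant 'ROWS' [FORCE]. ROWS is JSON, a list of rows, each an object with "dp": the shift along the tool's x, y, z in m, a list of three; "roll": the turn about the tool's z in degrees; "hand": the closure in counts, from 0 (fully open) to 255 (shut). A call has exactly 8 rows; each row shifts and turns the commanded pose from where the row before left it, along the tool's axes as they then stand; what a row does not reach is not made up. A row lasts 1/10 s, in which the tool goes at most 50 mm and 8.59 degrees, less where a joint would pass 70% of its speed; a pose out of reach is approached as far as the arm can. A call with a gripper value outside its range is refused whole. The fingers move at their own pace and stop on an object; FORCE is the grip in N (left out, the last holds). Time passes only in rows, so rows that do not move let the fingers close, or fill a call up. It gives the time, the measured TCP pose, the force, the opening and the grip force at its end, in the units of the state.
- ctrl.state(): the state, without advancing time (a new reading comes with each control period).
- vision.get_image(name): name is "side" or "top" or "wrist"; returns a dict with "pixels" (384x512x3 uint8, red, green, blue), "fx", "fy", "cx", "cy" (pixels), "rvec" (rotation vector, rad) and "tvec" (3), from world to camera coordinates, as OpenCV has them. Camera axes: x right, y down, z forward; pixel columns grow to the right and rows downward; lengths in m; the calibration is good to about 2 mm. A picture is of the moment at which its call begins. There is no depth.
- ctrl.hand_in(): hands the job in; it is judged then, once.
The state is a dict: "time": time; "joints": joint angles; "joint_vel": joint speeds; "joint_efforts": joint torques, N m; "tool_pos": TCP position; "tool_rot": TCP orientation; "contact_force": force on the tool from outside, world axes, zero at the start; "wrist_torque": the same for the moment, N m; "width": opening from 0.0 (shut) to 1.0 (fully open); "gripper_force": force on a finger pad.
Only numpy, scipy, OpenCV 4.12 (cv2) and the standard library are available. Lean on these libraries where they do the work, as an engineer would, in place of code of your own. Each camera call takes 0.05 s, during which the arm holds its last target. There are 200 camera calls.

## Working session

There is one attempt and no reset: what is moved stays moved. The work goes in short steps, Python scripts to look and compute and a shell command to move; the robot and the scene stay as the last step left them, time stands still between calls to the robot, and variables do not carry over. Pictures are saved under pics/ and viewed, at most 10 in all, crops included, and the job is handed in when it is done.

```bash
ls; mkdir -p pics
cat > h.py <<'E'
import numpy as np, cv2
from rig import ctrl, vision
def shot(n,fn=None):
    im=vision.get_image(n); im['R']=cv2.Rodrigues(np.array(im['rvec'],float))[0]; im['t']=np.array(im['tvec'],float).ravel()
    if fn: cv2.imwrite('pics/'+fn,cv2.cvtColor(im['pixels'],cv2.COLOR_RGB2BGR))
    return im
def ray(im,u,v):
    d=im['R'].T@np.array([(u-im['cx'])/im['fx'],(v-im['cy'])/im['fy'],1]); return -im['R'].T@im['t'],d
def onz(im,u,v,z):
    c,d=ray(im,u,v); return c+d*(z-c[2])/d[2]
def proj(im,p):
    q=im['R']@np.array(p,float)+im['t']; return im['fx']*q[0]/q[2]+im['cx'],im['fy']*q[1]/q[2]+im['cy']
E
python3 - <<'E'
from h import *
a=shot('top','t0.png');b=shot('side','s0.png')
for i in (a,b): print(-i['R'].T@i['t'], i['R'][2], i['fx'])
s=ctrl.state();print(s,ctrl.grip_point_offset)
c=np.hstack([a['pixels'],b['pixels']]);cv2.imwrite('pics/c.png',cv2.cvtColor(cv2.resize(c,(800,300),interpolation=cv2.INTER_AREA),cv2.COLOR_RGB2BGR))
E
```

```text
pics
[0.49601499 0.0040297  1.35647895] [ 0.07121913 -0.01653642 -0.99732361] 405.2284511932839
[ 0.20073176 -0.84908397  0.66145192] [ 0.3607553   0.77338547 -0.52127778] 362.73519888699644
{'time': 0.1, 'joints': array([-1.13159558,  0.33278695, -0.06471308,  1.46081762,  0.02154885,
        1.34994233, -0.08847523]), 'joint_vel': array([-7.67645869e-05, -8.71126615e-05,  1.57625797e-03, -8.99593816e-04,
        2.20977079e-04, -7.61915195e-04, -2.83119832e-04]), 'joint_efforts': array([ 1.64486632e-03, -6.24544501e+01,  2.48768250e-02, -3.90712953e+01,
       -6.14753016e-02,  3.66175559e-02,  1.41936453e-04]), 'tool_pos': array([0.27840429, 0.55943894, 0.40406592]), 'tool_rot': array([[-8.95271337e-01,  4.45520953e-01, -5.58894348e-04],
       [ 4.45521304e-01,  8.95270622e-01, -1.13151359e-03],
       [-3.75132153e-06, -1.26201102e-03, -9.99999204e-01]]), 'contact_force': array([ 0.41850917,  0.25068147, -0.51499257]), 'wrist_torque': array([-0.02923176,  0.04986006, -0.02143774]), 'gripper_force': 0.0, 'width': 1.0022700664800543} 0.1635
```

View pics/t0.png

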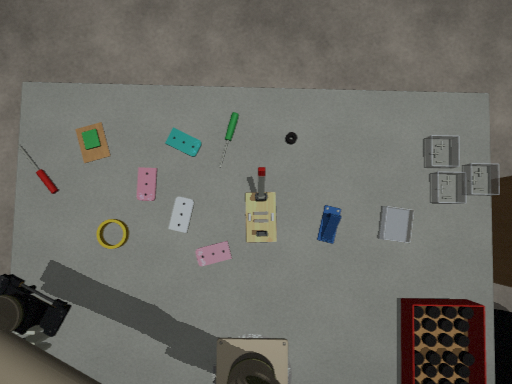

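View pics/s0.png

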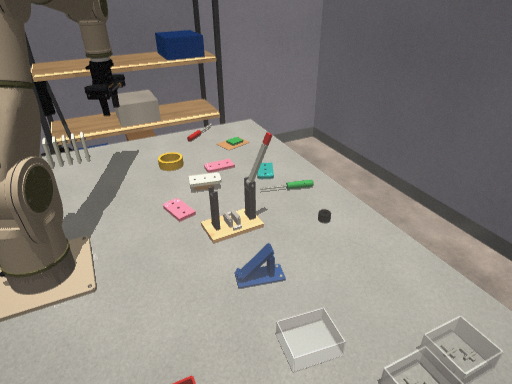

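Top view: the plate-shaped things are white (181,214), pink (147,184) and (214,253), teal (184,141). The white one fits: it is the one named, raised on a block with its foot toward the robot. The jig is at (261,217), the rest at (329,224), and the latch's red tab at (262,172).

```bash
cat > m.py <<'E'
from h import *
a=shot('top')
px=a['pixels'];hsv=cv2.cvtColor(px,cv2.COLOR_RGB2HSV)
def blob(m,x0,x1,y0,y1,zs,name):
    mm=np.zeros_like(m);mm[y0:y1,x0:x1]=m[y0:y1,x0:x1]
    cs=cv2.findContours(mm,cv2.RETR_EXTERNAL,cv2.CHAIN_APPROX_NONE)[0];c=max(cs,key=cv2.contourArea)
    p=np.array([onz(a,*q[0],zs)[:2] for q in c],np.float32)
    r=cv2.minAreaRect(p);b=cv2.boxPoints(r)
    e=max([b[1]-b[0],b[2]-b[1]],key=np.linalg.norm);e=e if e[0]>0 else -e
    print(name,np.round(r[0],4),np.round(r[1],4),'axis deg',np.degrees(np.arctan2(e[1],e[0])).round(2))
H,S,V=[hsv[...,i].astype(int) for i in range(3)]
print('px plate',px[205,181],'bg',px[260,181],'jig',px[200,252])
white=((V>205)&(S<30)).astype(np.uint8)
blob(white,160,205,190,242,.037,'plate')
blue=((H>100)&(H<125)&(S>120)).astype(np.uint8)
blob(blue,310,350,195,250,.008,'rest(base z)')
ply=((H>15)&(H<35)&(S>50)).astype(np.uint8)
blob(ply,238,285,180,250,.015,'jig')
cr=px[180:260,140:360];cv2.imwrite('pics/crop.png',cv2.cvtColor(cv2.resize(cr,None,fx=3.6,fy=3.6,interpolation=cv2.INTER_CUBIC),cv2.COLOR_RGB2BGR))
E
python3 m.py
```

```text
px plate [165 171 174] bg [124 128 122] jig [127 110  78]Traceback (most recent call last):
  File "m.py", line 14, in <module>
    blob(white,160,205,190,242,.037,'plate')
    ~~~~^^^^^^^^^^^^^^^^^^^^^^^^^^^^^^^^^^^^
  File "m.py", line 6, in blob
    cs=cv2.findContours(mm,cv2.RETR_EXTERNAL,cv2.CHAIN_APPROX_NONE)[0];c=max(cs,key=cv2.contourArea)
                                                                         ~~~^^^^^^^^^^^^^^^^^^^^^^^^
ValueError: max() iterable argument is empty
```

```bash
sed -i 's/V>205/V>155/' m.py; python3 m.py
```

```text
px plate [165 171 174] bg [125 128 122] jig [127 110  78]
plate [0.5149 0.2373] [0.0581 0.1096] axis deg -12.0
rest(base z) [ 0.4919 -0.2504] [0.059  0.1179] axis deg -12.84
jig [ 0.5119 -0.0204] [0.1648 0.1012] axis deg 2.65
```

View pics/crop.png

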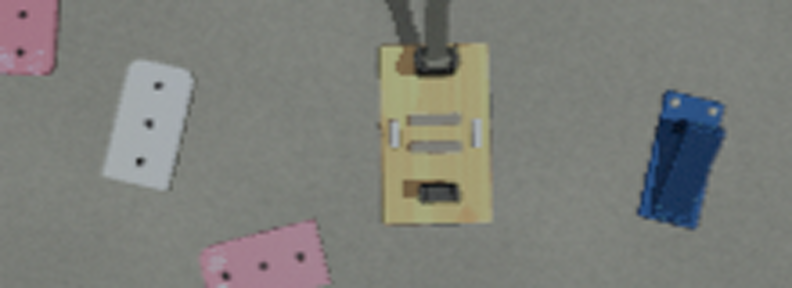

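The crop shows the white plate at crop (147,124), with its rounded corners at the far end and its foot near the robot, so it is the right one. Now I approach it.

```bash
cat > d.py <<'E'
import sys
from h import *
# d.py X Y Z YAWdeg : grip point target, yaw = direction of -tool x ; prints tool-frame delta after roll
X,Y,Z,yaw=map(float,sys.argv[1:5]); s=ctrl.state(); R=np.array(s['tool_rot'])
g=s['tool_pos']+R[:,2]*ctrl.grip_point_offset
w=np.radians(yaw);c,sn=np.cos(w),np.sin(w)
Rt=np.array([[-c,-sn,0],[-sn,c,0],[0,0,-1]])
cur=np.degrees(np.arctan2(-R[1,0],-R[0,0]))
print('t',round(s['time'],2),'grip',g.round(4),'yaw',cur.round(2),'roll needed',(-(yaw-cur)).round(2),'delta tool',(Rt.T@(np.array([X,Y,Z])-g)).round(4),'F',s['contact_force'].round(2),'w',round(s['width'],3),round(s['gripper_force'],2),'tilt',R[:2,2].round(3))
E
python3 -m pendant '[{"dp":[0,0,0],"roll":-7.2,"hand":0},{"dp":[0,0,0],"roll":-7.2,"hand":0},{"dp":[-0.033,-0.0266,0],"roll":0,"hand":0},{"dp":[-0.033,-0.0266,0],"roll":0,"hand":0},{"dp":[-0.033,-0.0266,0],"roll":0,"hand":0},{"dp":[-0.033,-0.0266,0],"roll":0,"hand":0},{"dp":[-0.033,-0.0266,0],"roll":0,"hand":0},{"dp":[-0.033,-0.0266,0],"roll":0,"hand":0}]' 5
python3 d.py .5442 .2311 .031 -12
python3 - <<'E'
from h import *
a=shot('top');hsv=cv2.cvtColor(a['pixels'],cv2.COLOR_RGB2HSV)
m=((hsv[...,0]>100)&(hsv[...,0]<125)&(hsv[...,1]>120)).astype(np.uint8);m[:195]=0;m[250:]=0;m[:,:310]=0;m[:,350:]=0
L=[];
for v in range(208,238):
    u=np.where(m[v])[0]; L.append(onz(a,u.min()-.5,v,.008)[:2])
vx,vy,x0,y0=cv2.fitLine(np.array(L,np.float32),cv2.DIST_HUBER,0,.01,.01).ravel()
print('left edge yaw',np.degrees(np.arctan(vy/vx)),'pt',x0,y0)
d=np.array([vx,vy])*np.sign(vx);n=np.array([d[1],-d[0]])
cs=max(cv2.findContours(m,0,1)[0],key=cv2.contourArea)[:,0]
P=np.array([onz(a,*q,.008)[:2] for q in cs]);al=P@d;print('along',al.min(),al.max())
print('centre',d*(al.min()+al.max())/2+n*(n@np.array([x0,y0])+.028))
E
```

```text
time: 1.0
tool_pos: [0.4396, 0.3605, 0.4048]
tool_rot: [[-0.978, 0.209, -0.0], [0.209, 0.978, 0.0], [0.0, 0.0, -1.0]]
contact_force: [0.0, 1.0, 0.4]
width: 0.999
gripper_force: 0.0
t 1.0 grip [0.4396 0.3606 0.2413] yaw -12.05 roll needed -0.05 delta tool [-0.1293 -0.1049  0.2103] F [0.03 1.04 0.37] w 0.999 0.0 tilt [-0.  0.]
left edge yaw -12.218764 pt 0.49637505 -0.22120762
along 0.4747221439915259 0.5929706221048494
centre [ 0.49230444 -0.24897513]
```

```bash
python3 -m pendant '[{"dp":[-0.0325,-0.0262,0],"roll":0,"hand":0},{"dp":[-0.0325,-0.0262,0],"roll":0,"hand":0},{"dp":[-0.0325,-0.0262,0],"roll":0,"hand":0},{"dp":[-0.0325,-0.0262,0],"roll":0,"hand":0},{"dp":[0,0,0.04],"roll":0,"hand":0},{"dp":[0,0,0.04],"roll":0,"hand":0},{"dp":[0,0,0.04],"roll":0,"hand":0},{"dp":[0,0,0.0],"roll":0,"hand":0}]' 5
python3 d.py .5442 .2311 .031 -12
python3 - <<'E'
from h import *
a=shot('wrist','w1.png')
for p in [(.5442,.2311,.037),(.5149,.2373,.037)]: print(proj(a,p))
E
```

```text
time: 1.85
tool_pos: [0.5421, 0.2319, 0.2794]
tool_rot: [[-0.978, 0.209, -0.008], [0.209, 0.978, -0.004], [0.007, -0.006, -1.0]]
contact_force: [-1.2, -0.9, -1.1]
width: 1.001
gripper_force: 0.0
t 1.85 grip [0.5407 0.2311 0.1159] yaw -12.05 roll needed -0.05 delta tool [-0.0034  0.0007  0.0849] F [-1.19 -0.86 -1.06] w 1.001 0.0 tilt [-0.008 -0.004]
(np.float64(255.73939734631264), np.float64(208.9897837053484))
(np.float64(255.76520864000386), np.float64(172.24649603566164))
```

View pics/w1.png

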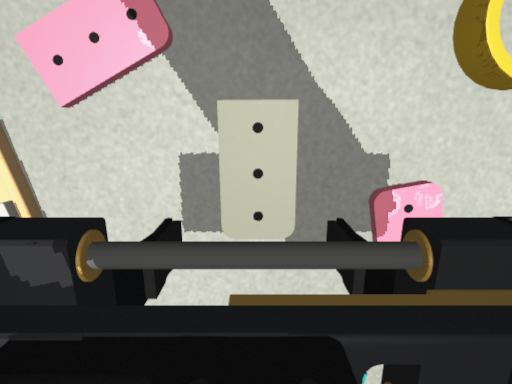

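The wrist view shows the plate square between the fingers, its middle dot at (258,173) against a predicted (256,172). I descend and grip.

```bash
python3 -m pendant '[{"dp":[-0.001,0,0.035],"roll":0,"hand":0},{"dp":[0,0,0.035],"roll":0,"hand":0},{"dp":[0,0,0.02],"roll":0,"hand":0},{"dp":[0,0,0],"roll":0,"hand":0},{"dp":[0,0,0],"roll":0,"hand":160},{"dp":[0,0,0],"roll":0,"hand":160},{"dp":[0,0,0],"roll":0,"hand":160},{"dp":[0,0,0],"roll":0,"hand":160}]' 5
python3 d.py .5442 .2311 .031 -12
```

```text
time: 2.7
tool_pos: [0.5453, 0.2324, 0.196]
tool_rot: [[-0.978, 0.209, 0.002], [0.209, 0.978, 0.001], [-0.001, 0.001, -1.0]]
contact_force: [0.2, 0.2, -0.3]
width: 0.721
gripper_force: 0.0
t 2.7 grip [0.5456 0.2326 0.0325] yaw -12.06 roll needed -0.06 delta tool [ 0.0011 -0.0018  0.0015] F [ 0.16  0.24 -0.3 ] w 0.721 0.0 tilt [0.002 0.001]
```

```bash
python3 -m pendant '[{"dp":[0,0,0],"roll":0,"hand":160},{"dp":[0,0,0],"roll":0,"hand":160},{"dp":[0,0,0],"roll":0,"hand":160},{"dp":[0,0,0],"roll":0,"hand":160},{"dp":[0,0,-0.005],"roll":0,"hand":160},{"dp":[0,0,-0.02],"roll":0,"hand":160},{"dp":[0,0,-0.02],"roll":0,"hand":160},{"dp":[0,0,-0.02],"roll":0,"hand":160}]' 5
python3 -m pendant '[{"dp":[0,0,-0.02],"roll":0,"hand":160},{"dp":[0,0,-0.02],"roll":0,"hand":160},{"dp":[0,0,-0.02],"roll":0,"hand":160},{"dp":[0,0,-0.02],"roll":0,"hand":160},{"dp":[0,0,-0.02],"roll":0,"hand":160},{"dp":[0,0,0],"roll":0,"hand":160},{"dp":[0,0,0],"roll":0,"hand":160},{"dp":[0,0,0],"roll":0,"hand":160}]' 5
python3 d.py .5442 .2311 .031 -12
python3 - <<'E'
from h import *
a=shot('wrist');b=shot('side')
u,v=map(int,proj(b,(.544,.231,.16)));print(u,v)
c=b['pixels'][max(0,v-60):v+60,max(0,u-80):u+80];c=cv2.resize(c,(400,300),interpolation=cv2.INTER_CUBIC)
cv2.imwrite('pics/l2.png',cv2.cvtColor(np.hstack([cv2.resize(a['pixels'],(400,300)),c]),cv2.COLOR_RGB2BGR))
E
```

```text
time: 3.5
tool_pos: [0.5448, 0.2321, 0.2604]
tool_rot: [[-0.978, 0.209, -0.001], [0.209, 0.978, -0.0], [0.001, -0.0, -1.0]]
contact_force: [-0.1, 0.3, -1.6]
width: 0.692
gripper_force: 5.0
time: 4.3
tool_pos: [0.5446, 0.2321, 0.3584]
tool_rot: [[-0.978, 0.209, -0.002], [0.209, 0.978, -0.001], [0.002, -0.001, -1.0]]
contact_force: [-0.2, -0.1, -1.7]
width: 0.691
gripper_force: 5.0
t 4.3 grip [0.5443 0.232  0.1949] yaw -12.06 roll needed -0.06 delta tool [-0.     -0.0009  0.1639] F [-0.24 -0.08 -1.73] w 0.691 5.0 tilt [-0.002 -0.001]
210 145
```

View pics/l2.png

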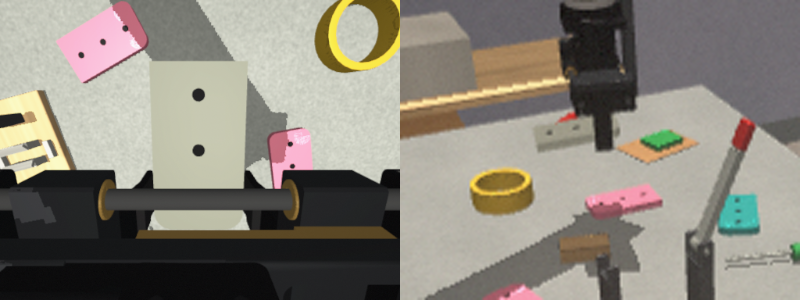

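The plate is held but still level, as pad friction keeps it from pivoting. I'll ease the grip to 3 N to see whether the foot swings down.

```bash
python3 -m pendant '[{"dp":[0,0,0],"roll":0,"hand":160},{"dp":[0,0,0],"roll":0,"hand":160},{"dp":[0,0,0],"roll":0,"hand":160},{"dp":[0,0,0],"roll":0,"hand":160},{"dp":[0,0,-0.02],"roll":0,"hand":160},{"dp":[0,0,0.01],"roll":0,"hand":160},{"dp":[0,0,-0.02],"roll":0,"hand":160},{"dp":[0,0,0],"roll":0,"hand":160}]' 3
cat > dots.py <<'E'
from h import *
# plate pitch from wrist view: dots in the image
def dots(fn=None):
    a=shot('wrist',fn);g=cv2.cvtColor(a['pixels'],cv2.COLOR_RGB2GRAY)
    s=ctrl.state();R=np.array(s['tool_rot']);T=s['tool_pos']
    cs=cv2.findContours((g<60).astype(np.uint8),cv2.RETR_LIST,cv2.CHAIN_APPROX_NONE)[0]
    for c in cs:
        A=cv2.contourArea(c)
        if 20<A<900:
            (x,y),(w,h),_=cv2.minAreaRect(c)
            if max(w,h)<2*min(w,h)+2 and A>.65*w*h and 190<x<330: print('dot',round(x),round(y),round(A))
    o,_=ray(a,0,0);print('cam in tool',(R.T@(o-T)).round(4),'view dir in tool',(R.T@a['R'][2]).round(3), a['fx'],ctrl.state()['time'])
dots()
E
python3 dots.py
```

```text
time: 5.2
tool_pos: [0.5453, 0.2324, 0.3913]
tool_rot: [[-0.978, 0.209, 0.003], [0.209, 0.978, 0.002], [-0.002, 0.002, -1.0]]
contact_force: [0.3, -0.5, -1.6]
width: 0.687
gripper_force: 3.0
dot 254 198 54
dot 254 169 28
cam in tool [ 0.0668 -0.0004  0.0194] view dir in tool [-0.252  0.001  0.968] 289.18637221141984 5.25
```

```bash
cat > pitch.py <<'E'
from h import *
import sys
from scipy.optimize import least_squares
# rows v of dots given in argv (foot-most dot last... smaller v for flat); solves pitch & middle-dot distance
def solve(v1,v2):
    a=shot('wrist');s=ctrl.state();R=np.array(s['tool_rot']);T=s['tool_pos']
    def vs(phi,s0):
        f=np.array([np.cos(phi),0,np.sin(phi)]);n=np.array([np.sin(phi),0,-np.cos(phi)])
        return [proj(a,T+R@(np.array([0,0,.1635])+d*f+.006*n))[1] for d in (s0,s0+.036)]
    for p0 in (.3,.8,1.4):
        r=least_squares(lambda q:np.array(vs(*q))-[v1,v2],[p0,.03]);print('foot-down deg',np.degrees(r.x[0]).round(1),'pivot to centre mm',(r.x[1]*1e3).round(1),'res',r.cost.round(2))
solve(float(sys.argv[1]),float(sys.argv[2]))
E
python3 pitch.py 198 169; python3 dots.py
```

```text
foot-down deg 69.6 pivot to centre mm 35.3 res 0.0
foot-down deg 69.6 pivot to centre mm 35.3 res 0.0
foot-down deg 69.6 pivot to centre mm 35.3 res 0.0
dot 254 198 53
dot 254 169 30
cam in tool [ 0.0669 -0.0004  0.02  ] view dir in tool [-0.252  0.001  0.968] 289.18637221141984 5.35
```

The foot has swung 70° down, which suits both placings. I grip a bit firmer and carry it over the rest.

```bash
python3 -m pendant '[{"dp":[0.016,-0.0035,-0.012],"roll":0,"hand":160},{"dp":[0.016,-0.0035,-0.012],"roll":0,"hand":160},{"dp":[0.016,-0.0035,-0.012],"roll":0,"hand":160},{"dp":[0.016,-0.0035,-0.012],"roll":0,"hand":160},{"dp":[-0.0055,-0.026,0],"roll":0,"hand":160},{"dp":[-0.0075,-0.035,0],"roll":0,"hand":160},{"dp":[-0.0075,-0.035,0],"roll":0,"hand":160},{"dp":[-0.0075,-0.035,0],"roll":0,"hand":160}]' 6
python3 -m pendant '[{"dp":[-0.009,-0.042,0],"roll":0,"hand":160},{"dp":[-0.009,-0.042,0],"roll":0,"hand":160},{"dp":[-0.009,-0.042,0],"roll":0,"hand":160},{"dp":[-0.009,-0.042,0],"roll":0,"hand":160},{"dp":[-0.009,-0.042,0],"roll":0,"hand":160},{"dp":[-0.009,-0.042,0],"roll":0,"hand":160},{"dp":[-0.009,-0.042,0],"roll":0,"hand":160},{"dp":[-0.007,-0.03,0],"roll":0,"hand":160}]' 6
python3 -m pendant '[{"dp":[0,0,0],"roll":0,"hand":160},{"dp":[0,0,0.02],"roll":0,"hand":160},{"dp":[0,0,0.02],"roll":0,"hand":160},{"dp":[0,0,0.02],"roll":0,"hand":160},{"dp":[0,0,0],"roll":0,"hand":160},{"dp":[0,0,0],"roll":0,"hand":160},{"dp":[0,0,0],"roll":0,"hand":160},{"dp":[0,0,0],"roll":0,"hand":160}]' 6
python3 d.py .4793 -.2462 .123 -12.4; python3 dots.py
```

```text
time: 6.15
tool_pos: [0.4791, 0.0966, 0.4369]
tool_rot: [[-0.978, 0.209, -0.001], [0.209, 0.978, -0.0], [0.001, -0.0, -1.0]]
contact_force: [1.4, -1.0, -0.7]
width: 0.686
gripper_force: 6.0
time: 6.95
tool_pos: [0.4793, -0.2364, 0.4371]
tool_rot: [[-0.977, 0.211, -0.0], [0.211, 0.977, -0.001], [0.0, -0.001, -1.0]]
contact_force: [0.6, -0.1, -1.3]
width: 0.688
gripper_force: 6.0
time: 7.75
tool_pos: [0.4805, -0.2336, 0.3787]
tool_rot: [[-0.978, 0.209, 0.002], [0.209, 0.978, -0.0], [-0.002, 0.0, -1.0]]
contact_force: [-0.9, 0.0, -1.2]
width: 0.687
gripper_force: 6.0
t 7.75 grip [ 0.4807 -0.2336  0.2152] yaw -12.05 roll needed 0.35 delta tool [-0.0013 -0.0126  0.0922] F [-0.88  0.02 -1.16] w 0.687 6.0 tilt [ 0.002 -0.   ]
dot 254 199 50
dot 254 169 28
cam in tool [ 0.0669 -0.0005  0.0203] view dir in tool [-0.251  0.     0.968] 289.18637221141984 7.8
```

```bash
python3 -m pendant '[{"dp":[0,-0.006,0.02],"roll":0.35,"hand":160},{"dp":[-0.001,-0.006,0.03],"roll":0,"hand":160},{"dp":[0,0,0.03],"roll":0,"hand":160},{"dp":[0,0,0.012],"roll":0,"hand":160},{"dp":[0,0,0],"roll":0,"hand":160},{"dp":[0,0,0],"roll":0,"hand":160},{"dp":[0,0,0],"roll":0,"hand":160},{"dp":[0,0,0],"roll":0,"hand":160}]' 5
python3 d.py .505 -.252 .0884 -12.4
python3 -m pendant '[{"dp":[0,0,0.008],"roll":0,"hand":160},{"dp":[0,0,0.008],"roll":0,"hand":160},{"dp":[-0.005,0,0.004],"roll":0,"hand":160},{"dp":[-0.005,0,0.004],"roll":0,"hand":160},{"dp":[-0.005,0,0.004],"roll":0,"hand":160},{"dp":[-0.005,0,0.004],"roll":0,"hand":160},{"dp":[-0.005,0,0.003],"roll":0,"hand":160},{"dp":[0,0,0],"roll":0,"hand":160}]' 4
python3 d.py .505 -.252 .0884 -12.4; python3 dots.py
python3 - <<'E'
from h import *
a=shot('wrist');b=shot('side')
u,v=map(int,proj(b,(.49,-.25,.08)));
c=b['pixels'][max(0,v-75):v+75,u-100:u+100];c=cv2.resize(c,(400,300),interpolation=cv2.INTER_CUBIC)
cv2.imwrite('pics/l3.png',cv2.cvtColor(np.hstack([cv2.resize(a['pixels'],(400,300)),c]),cv2.COLOR_RGB2BGR))
E
```

```text
time: 8.6
tool_pos: [0.4791, -0.2456, 0.287]
tool_rot: [[-0.977, 0.215, 0.002], [0.215, 0.977, -0.0], [-0.002, 0.0, -1.0]]
contact_force: [0.7, 0.8, -0.3]
width: 0.685
gripper_force: 5.0
t 8.6 grip [ 0.4794 -0.2456  0.1235] yaw -12.4 roll needed 0.0 delta tool [-0.0264 -0.0007  0.0351] F [ 0.66  0.82 -0.33] w 0.685 5.0 tilt [ 0.002 -0.   ]
time: 9.4
tool_pos: [0.5033, -0.2508, 0.2499]
tool_rot: [[-0.977, 0.215, -0.001], [0.215, 0.977, 0.0], [0.001, -0.0, -1.0]]
contact_force: [-0.3, 0.0, -0.7]
width: 0.691
gripper_force: 4.0
t 9.4 grip [ 0.5031 -0.2508  0.0864] yaw -12.4 roll needed -0.0 delta tool [-0.0022 -0.0008 -0.002 ] F [-0.33  0.01 -0.68] w 0.691 4.0 tilt [-0.001  0.   ]
dot 254 194 94
dot 254 146 57
cam in tool [ 0.0669 -0.0004  0.0207] view dir in tool [-0.251  0.     0.968] 289.18637221141984 9.45
```

View pics/l3.png

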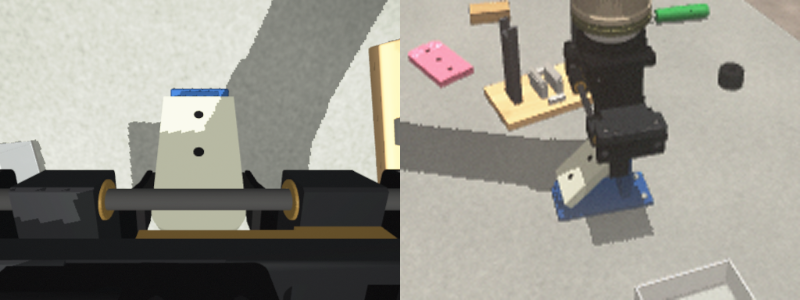

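The plate is seated on the slope, foot against the blue lip (wrist half at (199,93)). I let go.

```bash
python3 pitch.py 194 146|head -1
python3 -m pendant '[{"dp":[0,0,0],"roll":0,"hand":60},{"dp":[0,0,0],"roll":0,"hand":30},{"dp":[0,0,0],"roll":0,"hand":30},{"dp":[0,0,0],"roll":0,"hand":30},{"dp":[0,0,0],"roll":0,"hand":30},{"dp":[0,0,0],"roll":0,"hand":30},{"dp":[0,0,0],"roll":0,"hand":30},{"dp":[0,0,0],"roll":0,"hand":30}]' 4
python3 d.py .505 -.252 .0884 -12.4; python3 dots.py
python3 - <<'E'
from h import *
a=shot('wrist');b=shot('side')
u,v=map(int,proj(b,(.49,-.25,.08)));
c=b['pixels'][max(0,v-75):v+75,u-100:u+100];c=cv2.resize(c,(400,300),interpolation=cv2.INTER_CUBIC)
cv2.imwrite('pics/l4.png',cv2.cvtColor(np.hstack([cv2.resize(a['pixels'],(400,300)),c]),cv2.COLOR_RGB2BGR))
E
```

```text
foot-down deg 46.4 pivot to centre mm 29.6 res 0.0
time: 10.4
tool_pos: [0.5031, -0.2508, 0.2507]
tool_rot: [[-0.977, 0.215, 0.0], [0.215, 0.977, 0.0], [0.0, 0.0, -1.0]]
contact_force: [0.1, -1.4, 0.0]
width: 0.881
gripper_force: 0.0
t 10.4 grip [ 0.5031 -0.2508  0.0872] yaw -12.41 roll needed -0.01 delta tool [-0.0021 -0.0007 -0.0012] F [ 0.11 -1.36  0.  ] w 0.881 0.0 tilt [0. 0.]
dot 254 193 94
dot 254 146 57
cam in tool [ 0.067  -0.0005  0.0204] view dir in tool [-0.251  0.     0.968] 289.18637221141984 10.45
```

View pics/l4.png

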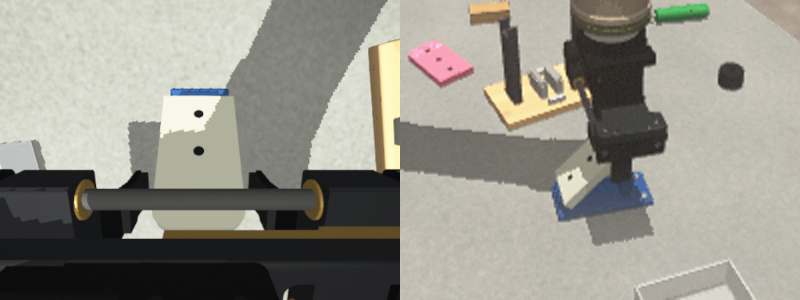

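Plate is still on the rest, fingers clear of both sides. I regrip lightly and swing the plate upright about its foot, using the lip corner as a pivot.

```bash
python3 -m pendant '[{"dp":[0,0,0],"roll":0,"hand":160},{"dp":[0,0,0],"roll":0,"hand":160},{"dp":[0,0,0],"roll":0,"hand":160},{"dp":[0,0,0],"roll":0,"hand":160},{"dp":[0,0,0],"roll":0,"hand":160},{"dp":[0,0,0],"roll":0,"hand":160},{"dp":[0,0,0],"roll":0,"hand":160},{"dp":[0,0,0],"roll":0,"hand":160}]' 3.5
python3 -m pendant '[{"dp":[0.0048,0,-0.0045],"roll":0,"hand":160},{"dp":[0.0048,0,-0.0045],"roll":0,"hand":160},{"dp":[0.0052,0,-0.0037],"roll":0,"hand":160},{"dp":[0.0052,0,-0.0037],"roll":0,"hand":160},{"dp":[0.0058,0,-0.0027],"roll":0,"hand":160},{"dp":[0.0058,0,-0.0027],"roll":0,"hand":160},{"dp":[0.006,0,-0.0017],"roll":0,"hand":160},{"dp":[0.006,0,-0.0017],"roll":0,"hand":160}]' 3.5
python3 -m pendant '[{"dp":[0.006,0,-0.0005],"roll":0,"hand":160},{"dp":[0.006,0,-0.0005],"roll":0,"hand":160},{"dp":[0.002,0,0],"roll":0,"hand":160},{"dp":[0,0,0],"roll":0,"hand":160},{"dp":[0,0,-0.01],"roll":0,"hand":160},{"dp":[0,0,-0.02],"roll":0,"hand":160},{"dp":[0,0,-0.02],"roll":0,"hand":160},{"dp":[0,0,0],"roll":0,"hand":160}]' 4
python3 d.py .5119 -.0204 .23 2.65; python3 dots.py
python3 - <<'E'
from h import *
a=shot('wrist');b=shot('side')
u,v=map(int,proj(b,(.45,-.24,.12)));
c=b['pixels'][max(0,v-75):v+75,u-100:u+100];c=cv2.resize(c,(400,300),interpolation=cv2.INTER_CUBIC)
cv2.imwrite('pics/l5.png',cv2.cvtColor(np.hstack([cv2.resize(a['pixels'],(400,300)),c]),cv2.COLOR_RGB2BGR))
E
```

```text
time: 11.35
tool_pos: [0.5031, -0.2508, 0.2507]
tool_rot: [[-0.977, 0.215, 0.0], [0.215, 0.977, 0.0], [-0.0, 0.0, -1.0]]
contact_force: [0.2, -0.5, -0.9]
width: 0.686
gripper_force: 3.5
time: 12.15
tool_pos: [0.4599, -0.2413, 0.276]
tool_rot: [[-0.977, 0.215, -0.0], [0.215, 0.977, 0.0], [0.0, 0.0, -1.0]]
contact_force: [0.2, 0.6, -1.1]
width: 0.69
gripper_force: 3.5
time: 12.95
tool_pos: [0.4477, -0.239, 0.3299]
tool_rot: [[-0.977, 0.215, 0.004], [0.215, 0.977, -0.001], [-0.005, -0.0, -1.0]]
contact_force: [0.7, 0.1, -0.6]
width: 0.694
gripper_force: 4.0
t 12.95 grip [ 0.4485 -0.2392  0.1664] yaw -12.42 roll needed -15.07 delta tool [-0.0735  0.2157 -0.0636] F [ 0.68  0.1  -0.6 ] w 0.694 4.0 tilt [ 0.004 -0.001]
dot 254 197 74
dot 254 157 44
cam in tool [ 0.0665 -0.0007  0.019 ] view dir in tool [-0.253 -0.     0.967] 289.18637221141984 13.0
```

View pics/l5.png

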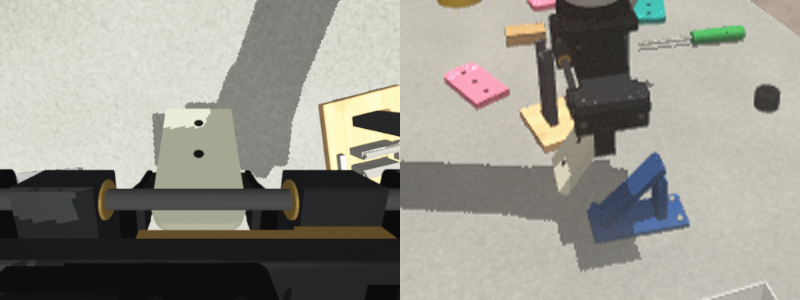

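The plate came off the rest only partly turned; its foot has left the lip. I'll swing it further with a light grip, a few upward jerks and a backward start.

```bash
python3 pitch.py 197 157|head -1
python3 -m pendant '[{"dp":[0,0,0],"roll":0,"hand":160},{"dp":[0,0,0],"roll":0,"hand":160},{"dp":[0,0,0],"roll":0,"hand":160},{"dp":[0,0,-0.03],"roll":0,"hand":160},{"dp":[0,0,0],"roll":0,"hand":160},{"dp":[0,0,-0.03],"roll":0,"hand":160},{"dp":[0,0,0],"roll":0,"hand":160},{"dp":[0,0,0],"roll":0,"hand":160}]' 3
python3 dots.py
```

```text
foot-down deg 56.8 pivot to centre mm 29.9 res 0.0
time: 13.95
tool_pos: [0.4469, -0.2385, 0.3868]
tool_rot: [[-0.977, 0.215, 0.001], [0.215, 0.977, 0.0], [-0.001, 0.0, -1.0]]
contact_force: [0.5, -0.3, -1.7]
width: 0.688
gripper_force: 3.0
dot 254 198 64
dot 254 164 38
cam in tool [ 0.0668 -0.0006  0.0199] view dir in tool [-0.252  0.     0.968] 289.18637221141984 14.0
```

```bash
python3 -m pendant '[{"dp":[0.035,0,-0.01],"roll":0,"hand":160},{"dp":[0.022,0,0],"roll":0,"hand":160},{"dp":[0.011,0,0],"roll":0,"hand":160},{"dp":[0.004,0,0],"roll":0,"hand":160},{"dp":[0,0,-0.03],"roll":0,"hand":160},{"dp":[0,0,0],"roll":0,"hand":160},{"dp":[0,0,-0.03],"roll":0,"hand":160},{"dp":[0,0,0],"roll":0,"hand":160}]' 3
python3 dots.py
```

```text
time: 14.8
tool_pos: [0.3774, -0.2232, 0.4589]
tool_rot: [[-0.977, 0.215, 0.003], [0.215, 0.977, -0.001], [-0.003, -0.0, -1.0]]
contact_force: [0.1, 0.1, -0.7]
width: 0.695
gripper_force: 3.0
dot 254 204 46
dot 254 178 25
cam in tool [ 0.0667 -0.0006  0.0189] view dir in tool [-0.253  0.     0.968] 289.18637221141984 14.85
```

```bash
python3 pitch.py 204 178|head -1
python3 -m pendant '[{"dp":[-0.01,0,0.005],"roll":0,"hand":160},{"dp":[-0.012,0,0.01],"roll":0,"hand":160},{"dp":[-0.012,0,0.01],"roll":0,"hand":160},{"dp":[-0.012,0,0.01],"roll":0,"hand":160},{"dp":[-0.008,0,0],"roll":0,"hand":160},{"dp":[-0.004,0,0],"roll":0,"hand":160},{"dp":[0,0,0],"roll":0,"hand":160},{"dp":[0,0,0],"roll":0,"hand":160}]' 6
python3 -m pendant '[{"dp":[0,0,0],"roll":0,"hand":160},{"dp":[0,0,0],"roll":0,"hand":160},{"dp":[0,0,0],"roll":0,"hand":160},{"dp":[0.045,0,0],"roll":0,"hand":160},{"dp":[0.025,0,0],"roll":0,"hand":160},{"dp":[0.01,0,0],"roll":0,"hand":160},{"dp":[0.003,0,0],"roll":0,"hand":160},{"dp":[0,0,0],"roll":0,"hand":160}]' 3
python3 dots.py
```

```text
foot-down deg 74.9 pivot to centre mm 32.1 res 0.0
time: 15.7
tool_pos: [0.433, -0.2356, 0.4221]
tool_rot: [[-0.977, 0.215, 0.0], [0.215, 0.977, 0.0], [-0.0, 0.0, -1.0]]
contact_force: [-0.7, 0.3, -1.3]
width: 0.686
gripper_force: 6.0
time: 16.5
tool_pos: [0.3524, -0.2176, 0.4223]
tool_rot: [[-0.977, 0.215, 0.001], [0.215, 0.977, 0.0], [-0.001, 0.0, -1.0]]
contact_force: [-0.9, 0.8, -1.9]
width: 0.69
gripper_force: 3.0
cam in tool [ 0.0673 -0.0006  0.0203] view dir in tool [-0.252  0.001  0.968] 289.18637221141984 16.55
```

```bash
sed -i 's/20<A<900/6<A<900/; s/2\*min(w,h)+2/5*min(w,h)+3/; s/A>.65\*w\*h/A>.4*w*h/' dots.py; python3 dots.py
```

```text
dot 254 210 33
dot 254 192 14
cam in tool [ 0.0671 -0.0005  0.0203] view dir in tool [-0.252  0.001  0.968] 289.18637221141984 16.6
```

```bash
python3 pitch.py 210 192|head -1
python3 -m pendant '[{"dp":[0,0,0],"roll":-5,"hand":160},{"dp":[0,0,0],"roll":-5,"hand":160},{"dp":[0,0,0],"roll":-5,"hand":160},{"dp":[0,0.01,0],"roll":0,"hand":160},{"dp":[0,0.03,0],"roll":0,"hand":160},{"dp":[0,0.03,0],"roll":0,"hand":160},{"dp":[0,0.03,0],"roll":0,"hand":160},{"dp":[0,0.03,0],"roll":0,"hand":160}]' 8
python3 -m pendant '[{"dp":[-0.01,0.03,0],"roll":0,"hand":160},{"dp":[-0.02,0.02,0],"roll":0,"hand":160},{"dp":[-0.025,0.01,0],"roll":0,"hand":160},{"dp":[-0.025,0,0],"roll":0,"hand":160},{"dp":[-0.025,0,0],"roll":0,"hand":160},{"dp":[-0.02,0,0],"roll":0,"hand":160},{"dp":[-0.01,0,0],"roll":0,"hand":160},{"dp":[-0.005,0,0],"roll":0,"hand":160}]' 8
python3 d.py .5119 -.0204 .23 2.65; python3 dots.py
python3 - <<'E'
from h import *
a=shot('top');px=a['pixels'];h=cv2.cvtColor(px,cv2.COLOR_RGB2HSV)
m=((h[...,0]<6)|(h[...,0]>174))&(h[...,1]>150);m[:120]=0;m[190:]=0;m[:,:240]=0;m[:,285:]=0
v,u=np.where(m);print('top red tab',u.mean(),v.mean(),len(u))
b=shot('side');h=cv2.cvtColor(b['pixels'],cv2.COLOR_RGB2HSV);m=((h[...,0]<6)|(h[...,0]>174))&(h[...,1]>150);m[:100]=0;m[200:]=0;m[:,:240]=0;m[:,300:]=0
v2,u2=np.where(m);print('side',u2.mean(),v2.mean(),len(u2))
c1,d1=ray(a,u.mean(),v.mean());c2,d2=ray(b,u2.mean(),v2.mean())
k=np.linalg.lstsq(np.c_[d1,-d2],c2-c1,rcond=None)[0];p=c1+k[0]*d1;q=c2+k[1]*d2;print('tab mid',p.round(4),q.round(4))
P=(p+q)/2;w=np.radians(2.65);D=P[:2]-np.array([.5119,-.0204]);xj=D@[np.cos(w),np.sin(w)];yj=D@[-np.sin(w),np.cos(w)]
print('jig frame',xj,yj,P[2],'angle',np.arctan2(P[2]-.134,-(xj-.062)),'r',np.hypot(P[2]-.134,xj-.062))
E
```

```text
foot-down deg 85.4 pivot to centre mm 36.6 res 0.0
time: 17.45
tool_pos: [0.3461, -0.0858, 0.4219]
tool_rot: [[-0.999, -0.043, -0.0], [-0.043, 0.999, -0.0], [0.0, -0.0, -1.0]]
contact_force: [1.1, 0.5, -1.1]
width: 0.687
gripper_force: 8.0
time: 18.25
tool_pos: [0.4839, -0.0208, 0.4215]
tool_rot: [[-0.999, -0.044, -0.001], [-0.044, 0.999, -0.0], [0.001, -0.0, -1.0]]
contact_force: [-0.2, 0.3, -1.6]
width: 0.688
gripper_force: 8.0
t 18.25 grip [ 0.4837 -0.0208  0.258 ] yaw 2.53 roll needed -0.12 delta tool [-0.0282 -0.0009  0.028 ] F [-0.17  0.35 -1.61] w 0.688 8.0 tilt [-0.001 -0.   ]
dot 254 236 65
dot 254 210 32
dot 254 191 11
cam in tool [ 0.0672 -0.0006  0.0205] view dir in tool [-0.251  0.     0.968] 289.18637221141984 18.3
top red tab 261.05 171.06666666666666 60
side 266.8833333333333 137.96666666666667 60
tab mid [ 0.6325 -0.0153  0.2617] [ 0.6308 -0.0145  0.2615]
jig frame 0.11985329668028746 -6.255093020904719e-05 0.2616192266752332 angle 1.99641390228355 r 0.14012020180531395
```

```bash
python3 -m pendant '[{"dp":[-0.008,0,0],"roll":-0.1,"hand":160},{"dp":[-0.014,0.001,0],"roll":0,"hand":160},{"dp":[-0.01,0,0.02],"roll":0,"hand":160},{"dp":[-0.004,0,0.03],"roll":0,"hand":160},{"dp":[0,0,0.03],"roll":0,"hand":160},{"dp":[0,0,0.02],"roll":0,"hand":160},{"dp":[0,0,0.01],"roll":0,"hand":160},{"dp":[0,0,0],"roll":0,"hand":160}]' 8
python3 d.py .5196 -.02 .103 2.65; python3 dots.py
python3 - <<'E'
from h import *
a=shot('wrist');b=shot('side')
print(proj(a,(.5119,-.0204,.047)),proj(b,(.5119,-.0204,.047)))
u,v=map(int,proj(b,(.51,-.02,.09)));
c=b['pixels'][max(0,v-50):v+50,u-66:u+67];c=cv2.resize(c,(400,300),interpolation=cv2.INTER_CUBIC)
cv2.imwrite('pics/l6.png',cv2.cvtColor(np.hstack([cv2.resize(a['pixels'],(400,300)),c]),cv2.COLOR_RGB2BGR))
E
```

```text
time: 19.2
tool_pos: [0.519, -0.0188, 0.3112]
tool_rot: [[-0.999, -0.047, -0.002], [-0.047, 0.999, -0.0], [0.002, 0.0, -1.0]]
contact_force: [0.0, 0.7, -1.0]
width: 0.689
gripper_force: 8.0
t 19.2 grip [ 0.5187 -0.0188  0.1477] yaw 2.69 roll needed 0.04 delta tool [-0.0008 -0.0013  0.0447] F [ 0.05  0.7  -1.01] w 0.689 8.0 tilt [-0.002 -0.   ]
dot 253 287 452
dot 254 236 64
dot 254 210 27
dot 254 191 12
cam in tool [ 0.0676 -0.0007  0.0214] view dir in tool [-0.25   0.     0.968] 289.18637221141984 19.25
(np.float64(253.19031386234946), np.float64(188.4796442726879)) (np.float64(231.7674964197111), np.float64(213.39648701224593))
```

View pics/l6.png

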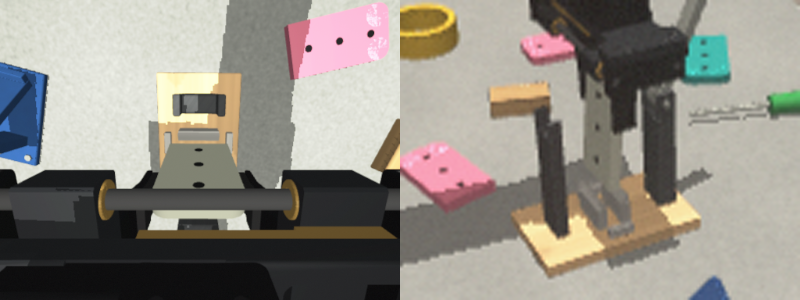

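Left half: the plate's foot edge is at about (198,145), over the slot between the cheeks. Right half: the plate is near vertical, its foot at (600,195) above the slot. I lower it gently.

```bash
python3 -m pendant '[{"dp":[0,-0.001,0.008],"roll":0,"hand":160},{"dp":[0,0,0.008],"roll":0,"hand":160},{"dp":[0,0,0.006],"roll":0,"hand":160},{"dp":[0,0,0.004],"roll":0,"hand":160},{"dp":[0,0,0],"roll":0,"hand":160},{"dp":[0,0,0],"roll":0,"hand":160},{"dp":[0,0,0],"roll":0,"hand":160},{"dp":[0,0,0],"roll":0,"hand":160}]' 8
python3 d.py .5196 -.02 .103 2.65; python3 dots.py; python3 pitch.py 210 191|head -1
```

```text
time: 20.15
tool_pos: [0.5193, -0.0198, 0.2861]
tool_rot: [[-0.999, -0.047, 0.0], [-0.047, 0.999, 0.0], [-0.0, 0.0, -1.0]]
contact_force: [0.0, 0.2, -1.3]
width: 0.689
gripper_force: 8.0
t 20.15 grip [ 0.5193 -0.0198  0.1226] yaw 2.69 roll needed 0.04 delta tool [-0.0003 -0.0002  0.0196] F [ 0.01  0.24 -1.26] w 0.689 8.0 tilt [0. 0.]
dot 254 286 632
dot 254 236 64
dot 254 210 27
cam in tool [ 0.0671 -0.0008  0.0204] view dir in tool [-0.251  0.     0.968] 289.18637221141984 20.2
foot-down deg 84.2 pivot to centre mm 35.6 res 0.0
```

```bash
python3 -m pendant '[{"dp":[0,0,0.004],"roll":0,"hand":160},{"dp":[0.002,0,0.004],"roll":0,"hand":160},{"dp":[0.002,0,0.004],"roll":0,"hand":160},{"dp":[0.002,0,0.003],"roll":0,"hand":160},{"dp":[0.001,0,0.002],"roll":0,"hand":160},{"dp":[0,0,0.002],"roll":0,"hand":160},{"dp":[0,0,0],"roll":0,"hand":160},{"dp":[0,0,0],"roll":0,"hand":160}]' 5
python3 d.py .5196 -.02 .103 2.65; python3 dots.py
```

```text
time: 21.05
tool_pos: [0.5123, -0.0201, 0.2669]
tool_rot: [[-0.999, -0.047, -0.0], [-0.047, 0.999, 0.0], [0.0, 0.0, -1.0]]
contact_force: [0.6, -0.5, -1.5]
width: 0.688
gripper_force: 5.0
t 21.05 grip [ 0.5123 -0.0201  0.1034] yaw 2.69 roll needed 0.04 delta tool [-0.0073 -0.0002  0.0004] F [ 0.57 -0.47 -1.45] w 0.688 5.0 tilt [-0.  0.]
dot 255 284 768
dot 254 234 45
dot 254 214 18
cam in tool [ 0.0672 -0.0008  0.0205] view dir in tool [-0.251  0.     0.968] 289.18637221141984 21.1
```

```bash
python3 -m pendant '[{"dp":[0,0,0.001],"roll":0,"hand":160},{"dp":[0,0,0.001],"roll":0,"hand":160},{"dp":[0,0,0.001],"roll":0,"hand":160},{"dp":[0,0,0.001],"roll":0,"hand":160},{"dp":[0,0,0.001],"roll":0,"hand":160},{"dp":[0,0,0],"roll":0,"hand":160},{"dp":[0,0,0],"roll":0,"hand":160},{"dp":[0,0,0],"roll":0,"hand":160}]' 5
python3 d.py .5119 -.02 .103 2.65; python3 dots.py
```

```text
time: 21.9
tool_pos: [0.513, -0.0201, 0.2629]
tool_rot: [[-0.999, -0.047, 0.003], [-0.047, 0.999, 0.0], [-0.003, 0.0, -1.0]]
contact_force: [0.4, 0.6, 6.5]
width: 0.688
gripper_force: 5.0
t 21.9 grip [ 0.5134 -0.02    0.0994] yaw 2.69 roll needed 0.04 delta tool [ 0.0015  0.0001 -0.0036] F [0.45 0.6  6.46] w 0.688 5.0 tilt [0.003 0.   ]
dot 255 287 556
dot 254 215 18
cam in tool [ 0.0672 -0.0008  0.0204] view dir in tool [-0.251  0.     0.968] 289.18637221141984 21.95
```

Floor contact is felt at the expected height (6.5 N with the grip at z 0.099). I let go and rise.

```bash
python3 -m pendant '[{"dp":[0,0,0],"roll":0,"hand":60},{"dp":[0,0,0],"roll":0,"hand":30},{"dp":[0,0,0],"roll":0,"hand":20},{"dp":[0,0,0],"roll":0,"hand":20},{"dp":[0,0,0],"roll":0,"hand":20},{"dp":[0,0,0],"roll":0,"hand":20},{"dp":[0,0,-0.02],"roll":0,"hand":20},{"dp":[0,0,-0.02],"roll":0,"hand":20}]' 5
python3 -m pendant '[{"dp":[0,0,-0.03],"roll":0,"hand":20},{"dp":[0,0,-0.03],"roll":0,"hand":20},{"dp":[0.02,0,-0.03],"roll":0,"hand":20},{"dp":[0.03,0,-0.03],"roll":0,"hand":20},{"dp":[0.03,0,-0.03],"roll":0,"hand":20},{"dp":[0,0,0],"roll":0,"hand":255},{"dp":[0,0,0],"roll":0,"hand":255},{"dp":[0,0,0],"roll":0,"hand":255}]' 5
python3 - <<'E'
from h import *
a=shot('wrist');b=shot('side')
for n,p in (('top far/near mid',(.5119,-.0204,.125)),('foot',(.5119,-.0204,.039))): print(n,proj(a,p),proj(b,p))
u,v=map(int,proj(b,(.51,-.02,.09)));print(u,v)
c=b['pixels'][max(0,v-50):v+50,u-66:u+67];c=cv2.resize(c,(400,300),interpolation=cv2.INTER_CUBIC)
cv2.imwrite('pics/l7.png',cv2.cvtColor(np.hstack([cv2.resize(a['pixels'],(400,300)),c]),cv2.COLOR_RGB2BGR))
E
python3 d.py .6325 -.015 .29 2.65
```

```text
time: 22.75
tool_pos: [0.5121, -0.0201, 0.302]
tool_rot: [[-0.999, -0.047, -0.001], [-0.047, 0.999, -0.0], [0.001, -0.0, -1.0]]
contact_force: [1.5, 0.3, -0.7]
width: 0.916
gripper_force: 0.0
time: 23.55
tool_pos: [0.4327, -0.0237, 0.4511]
tool_rot: [[-0.999, -0.047, -0.001], [-0.047, 0.999, -0.0], [0.001, -0.0, -1.0]]
contact_force: [0.3, 0.5, 0.8]
width: 0.732
gripper_force: 0.0
top far/near mid (np.float64(254.08971304038468), np.float64(249.72673093198165)) (np.float64(230.48227890353883), np.float64(190.8918296340397))
foot (np.float64(254.0378809143414), np.float64(223.3950168807095)) (np.float64(231.89382988668495), np.float64(215.60863503689683))
230 201
t 23.65 grip [ 0.4325 -0.0238  0.2873] yaw 2.69 roll needed 0.04 delta tool [-0.2002 -0.0004 -0.0027] F [0.69 0.16 0.26] w 0.642 0.0 tilt [-0.002 -0.001]
```

View pics/l7.png

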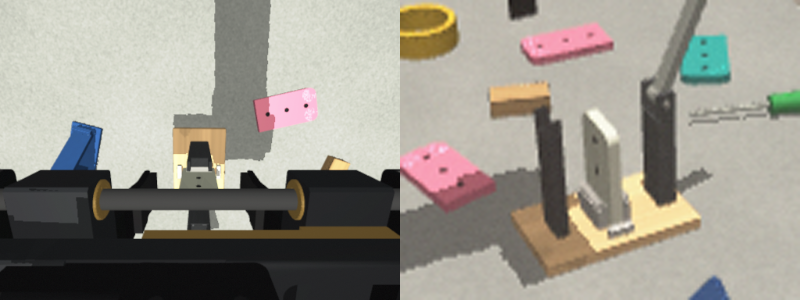

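The plate stands upright and fully down in the slot (top edge at crop (597,115), as predicted) and nothing touches it. The latch leans back at about 2.0 rad. With the fingers shut I go over it to its far side.

```bash
python3 -m pendant '[{"dp":[0,0,-0.04],"roll":0,"hand":255},{"dp":[0,0,-0.015],"roll":0,"hand":255},{"dp":[-0.04,0,0],"roll":0,"hand":255},{"dp":[-0.04,0,0],"roll":0,"hand":255},{"dp":[-0.04,0,0],"roll":0,"hand":255},{"dp":[-0.04,0,0],"roll":0,"hand":255},{"dp":[-0.04,0,0],"roll":0,"hand":255},{"dp":[-0.04,0,0],"roll":0,"hand":255}]' 5
cat > j.py <<'E'
from h import *
s=ctrl.state();R=np.array(s['tool_rot']);g=s['tool_pos']+R[:,2]*.1635;w=np.radians(2.65);D=g[:2]-np.array([.5119,-.0204])
print('near edge xj',(D@[np.cos(w),np.sin(w)]-.0095).round(4),'yj',(D@[-np.sin(w),np.cos(w)]).round(4),'tip z',(g[2]-.0185).round(4),'w',round(s['width'],2),'F',s['contact_force'].round(1))
E
python3 j.py
```

```text
time: 24.45
tool_pos: [0.6743, -0.0121, 0.505]
tool_rot: [[-0.999, -0.048, -0.002], [-0.048, 0.999, -0.001], [0.002, -0.0, -1.0]]
contact_force: [-0.3, 0.4, 0.1]
width: 0.008
gripper_force: 0.0
near edge xj 0.1528 yj 0.0007 tip z 0.323 w 0.01 F [-0.3  0.4  0.1]
```

```bash
python3 -m pendant '[{"dp":[0,0,0.03],"roll":0,"hand":255},{"dp":[0,0,0.03],"roll":0,"hand":255},{"dp":[0,0,0.02],"roll":0,"hand":255},{"dp":[0,0,0.008],"roll":0,"hand":255},{"dp":[0,0,0],"roll":0,"hand":255},{"dp":[0.008,0,0],"roll":0,"hand":255},{"dp":[0.012,0,0],"roll":0,"hand":255},{"dp":[0.012,0,0],"roll":0,"hand":255}]' 5
python3 j.py
python3 -m pendant '[{"dp":[0.012,0,0],"roll":0,"hand":255},{"dp":[0.012,0,0],"roll":0,"hand":255},{"dp":[0.012,0,0],"roll":0,"hand":255},{"dp":[0.012,0,0],"roll":0,"hand":255},{"dp":[0.006,0,0],"roll":0,"hand":255},{"dp":[0.01,0,-0.003],"roll":0,"hand":255},{"dp":[0.01,0,-0.003],"roll":0,"hand":255},{"dp":[0.01,0,-0.002],"roll":0,"hand":255}]' 5
python3 j.py
```

```text
time: 25.25
tool_pos: [0.6399, -0.0143, 0.4209]
tool_rot: [[-0.999, -0.047, 0.004], [-0.047, 0.999, 0.0], [-0.004, 0.0, -1.0]]
contact_force: [1.6, -0.1, 1.7]
width: 0.008
gripper_force: 1.0
near edge xj 0.1192 yj 0.0002 tip z 0.2389 w 0.01 F [ 1.6 -0.1  1.7]
time: 26.05
tool_pos: [0.5556, -0.0182, 0.4275]
tool_rot: [[-0.999, -0.047, 0.001], [-0.047, 0.999, 0.0], [-0.001, 0.0, -1.0]]
contact_force: [1.4, 0.4, -0.6]
width: 0.004
gripper_force: 0.7
near edge xj 0.0344 yj 0.0002 tip z 0.2455 w 0.0 F [ 1.4  0.4 -0.6]
```

```bash
python3 -m pendant '[{"dp":[0.0117,0,0.001],"roll":0,"hand":255},{"dp":[0.0117,0,0.001],"roll":0,"hand":255},{"dp":[0.0117,0,0.001],"roll":0,"hand":255},{"dp":[0.01,0,0.0045],"roll":0,"hand":255},{"dp":[0.01,0,0.0045],"roll":0,"hand":255},{"dp":[0.01,0,0.005],"roll":0,"hand":255},{"dp":[0.013,0,0.011],"roll":0,"hand":255},{"dp":[0.013,0,0.011],"roll":0,"hand":255}]' 5
python3 j.py
python3 -m pendant '[{"dp":[0.01,0,0.015],"roll":0,"hand":255},{"dp":[0.01,0,0.015],"roll":0,"hand":255},{"dp":[0.005,0,0.012],"roll":0,"hand":255},{"dp":[0.003,0,0.012],"roll":0,"hand":255},{"dp":[0,0,0.006],"roll":0,"hand":255},{"dp":[0,0,0.003],"roll":0,"hand":255},{"dp":[0,0,0],"roll":0,"hand":255},{"dp":[0,0,0],"roll":0,"hand":255}]' 5
python3 j.py
```

```text
time: 26.85
tool_pos: [0.4644, -0.0224, 0.3879]
tool_rot: [[-0.999, -0.047, 0.001], [-0.047, 0.999, 0.0], [-0.001, 0.0, -1.0]]
contact_force: [1.9, 0.5, 1.0]
width: 0.008
gripper_force: 0.5
near edge xj -0.0569 yj 0.0002 tip z 0.2059 w 0.01 F [1.9 0.5 1. ]
time: 27.65
tool_pos: [0.4376, -0.0236, 0.3252]
tool_rot: [[-0.999, -0.047, 0.0], [-0.047, 0.999, -0.0], [-0.0, -0.0, -1.0]]
contact_force: [-0.3, -0.7, -1.1]
width: 0.01
gripper_force: 0.0
near edge xj -0.0838 yj 0.0002 tip z 0.1432 w 0.01 F [-0.3 -0.7 -1.1]
```

```bash
python3 -m pendant '[{"dp":[0,0,0.002],"roll":0,"hand":255},{"dp":[0,0,0.001],"roll":0,"hand":255},{"dp":[0,0,0.001],"roll":0,"hand":255},{"dp":[0,0,0.001],"roll":0,"hand":255},{"dp":[0,0,0.001],"roll":0,"hand":255},{"dp":[0,0,0],"roll":0,"hand":255},{"dp":[0,0,0],"roll":0,"hand":255},{"dp":[0,0,0],"roll":0,"hand":255}]' 5
python3 j.py
```

```text
time: 28.45
tool_pos: [0.4377, -0.0238, 0.3217]
tool_rot: [[-0.999, -0.047, 0.001], [-0.047, 0.999, 0.001], [-0.001, 0.001, -1.0]]
contact_force: [-14.5, -0.7, 33.8]
width: 0.004
gripper_force: 16.7
near edge xj -0.0836 yj 0.0002 tip z 0.1397 w 0.0 F [-14.5  -0.7  33.8]
```

```bash
python3 -m pendant '[{"dp":[0,0,-0.01],"roll":0,"hand":255},{"dp":[0,0,-0.02],"roll":0,"hand":255},{"dp":[0,0,-0.03],"roll":0,"hand":255},{"dp":[0.03,0,-0.04],"roll":0,"hand":255},{"dp":[0.03,0,-0.04],"roll":0,"hand":255},{"dp":[0.03,0.03,-0.03],"roll":0,"hand":255},{"dp":[0,0.04,0],"roll":0,"hand":255},{"dp":[0,0,0],"roll":0,"hand":255}]' 5
python3 - <<'E'
from h import *
w=np.radians(2.65);c,s=np.cos(w),np.sin(w)
J=lambda x,y,z:np.array([.5119+c*x-s*y,-.0204+s*x+c*y,z])
b=shot('side');h=cv2.cvtColor(b['pixels'],cv2.COLOR_RGB2HSV);m=((h[...,0]<6)|(h[...,0]>174))&(h[...,1]>150);m[:130]=0;m[230:]=0;m[:,:180]=0;m[:,300:]=0
v,u=np.where(m);print('side red',u.mean(),v.mean(),len(u))
for th in (0,.05,.1,.2): print(th,proj(b,J(.062-.1385*np.cos(th),0,.134+.1385*np.sin(th))))
u0,v0=map(int,proj(b,J(0,0,.09)))
k=b['pixels'][v0-50:v0+50,u0-66:u0+67];cv2.imwrite('pics/l8.png',cv2.cvtColor(cv2.resize(k,(600,450),interpolation=cv2.INTER_CUBIC),cv2.COLOR_RGB2BGR))
E
python3 j.py
```

```text
time: 29.25
tool_pos: [0.3443, 0.0446, 0.4889]
tool_rot: [[-0.999, -0.053, 0.003], [-0.053, 0.999, 0.001], [-0.003, 0.001, -1.0]]
contact_force: [-0.1, -1.2, -0.6]
width: 0.006
gripper_force: 0.0
side red 199.1 164.6 110
0 (np.float64(205.07670128484864), np.float64(195.2265979555071))
0.05 (np.float64(204.92043481296338), np.float64(193.06958756052833))
0.1 (np.float64(204.8820486411904), np.float64(190.8701282098856))
0.2 (np.float64(205.16383534130313), np.float64(186.368473085249))
near edge xj -0.1732 yj 0.0705 tip z 0.3062 w 0.0 F [ 0.1  0.2 -0.2]
```

Run:
```python
from h import *
b=shot('side');h=cv2.cvtColor(b['pixels'],cv2.COLOR_RGB2HSV);m=(((h[...,0]<6)|(h[...,0]>174))&(h[...,1]>150)).astype(np.uint8)
n,l,st,ce=cv2.connectedComponentsWithStats(m)
for i in range(1,n):
    if st[i,4]>8: print('side',st[i],ce[i].round(1))
a=shot('top');h=cv2.cvtColor(a['pixels'],cv2.COLOR_RGB2HSV);m=(((h[...,0]<6)|(h[...,0]>174))&(h[...,1]>150)).astype(np.uint8)
n,l,st,ce=cv2.connectedComponentsWithStats(m)
for i in range(1,n):
    if st[i,4]>8: print('top',st[i],ce[i].round(1))
print(proj(a,(.5119-.0765,-.0204-.0035,.14)))
```

```text
side [188 130  13  10  55] [193.8 134.9]
side [199 191  12   7  55] [204.5 194.3]
side [174 376  21   8  77] [186.3 380.4]
top [ 36 170  22  23 187] [ 46.6 180.9]
top [259 237   6  11  64] [261.5 241.8]
top [ 401  299   85   85 2718] [443.2 336.5]
(np.float64(261.77999808476324), np.float64(241.76566901374176))
```

```bash
python3 -c "
from rig import ctrl
print(ctrl.hand_in())"
```

```text
the job is handed in; nothing more can be done
None
```

I handed the job in at about 29 s on the robot's clock: the plate was leaned on the rest and let go, then stood fully down in the slot and let go, and the latch was then closed into its catch (by the camera and the press-down height). The hand-in returned no verdict.

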